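# Feed one jar from the gravity feeder into the tray

### The arm

A 6-joint arm with a two-finger parallel gripper is mounted at the origin on a cart in front of the work surface, level with it; the furniture and walls round the work are solid. World frame = base frame: x ahead of the robot, y to its left, z up, the work surface at z = 0. Lengths are in m, angles in degrees, forces in N, time in s.
With the tool pointing down it reaches from about 0.375 to 0.9 m from the base axis. Payload 3.1 kg.
Tool frame: the origin (TCP) lies midway between the tips of the shut fingers; the grasp point (between the pads) lies 19 mm behind it; z points along the fingers, y is the line along which they close (so a half turn about z gives the same grasp; the last joint's range is limited). The gripper opens to 87 mm and grips with 3 to 60 N. Pads are 19 mm wide; open, the fingers measure 117 mm over their backs; the gripper's body (75 mm by 190 mm) begins 51 mm behind the grasp point.
Start: joints at [-86.316, 30.224, 82.088, -0, 67.689, -10.227], TCP at [0.15, -0.607, 0.223] pointing down, gripper open.
Joint ranges: [-176.69, 176.69], [-43.24, 126.21], [12.49, 139.97], [-82, 262], [0, 151.66], [-163.58, 163.58]. Speed limits (degrees/s): [159.86, 159.86, 180, 180, 180, 180].

### API

Orientations are given as a 3x3 rotation matrix whose columns are the frame's x, y, z axes.
In Python, from rig import read_state, capture, camera_info, hand_in gives the robot as it stands.
- The arm moves only by the tool drive_tool, never from a script. Its argument "motion" is a list of rows, each a list of 2 entries, a list of its own where there are three numbers: the shift along the tool's x, y, z in mm, then the turn, a rotation vector about the tool's x, y, z in rad. A call has 1 to 5 rows; each row shifts and turns the commanded pose from where the row before left it, along the tool's axes as they then stand; what a row does not reach is not made up. A row lasts 1/10 s, in which the tool goes at most 50 mm and 8.59 degrees, less where a joint would pass 70% of its speed; a pose out of reach is approached as far as the arm can. A call is refused whole if a number of a shift passes 50 or a number of a turn 0.15, either way. A call with a gripper value outside its range is refused whole. "gripper" is the opening, from 0 (shut) to 1 (fully open), set as the call begins (left out, the last holds). The fingers move at their own pace and stop on an object; the grip force is fixed at half the most. Time passes only in rows, so rows that do not move let the fingers close. It gives the time, the measured TCP pose, the force, the opening and the grip force at its end, in the units of the state.
- read_state(): the state, without advancing time (a new reading comes with each control period).
- capture(name): name is "side" or "top"; returns the picture (420x560x3 uint8, red, green, blue); there is no depth.
- camera_info(name): a dict with "fovy" (degrees; the focal length in pixels is half the picture's height over the tangent of half this angle, whatever the lens; pixels are square), "cx", "cy" (the principal point, pixels), "xyz" and "orientation" of the camera in the world. Camera axes: x right, y down, z forward; pixel columns grow to the right and rows downward; lengths in m; the calibration is good to about 2 mm. A picture is of the moment at which its call begins. camera_info takes no time and is no camera call.
- hand_in(): hands the job in; it is judged then, once.
The state is a dict: "time_s": time; "joint_positions": joint angles; "qvel": joint speeds; "tau": joint torques, N m; "position": TCP position; "tcp_rot": TCP orientation; "force": force on the tool from outside, world axes, zero at the start; "moment": the same for the moment, N m; "opening": opening from 0.0 (shut) to 1.0 (fully open); "grasp_force": force on a finger pad.
Only numpy, scipy, OpenCV 4.12 (cv2) and the standard library are available. Lean on these libraries where they do the work, as an engineer would, in place of code of your own. Each camera call takes 0.05 s, during which the arm holds its last target. There are 200 camera calls.

### The job

Slide the shallow steel tray across the table, under the mouth of the jar feeder, until it stops against the feeder's front plate. Then press the feeder's side lever all the way down with the fingertips, so that its gate lifts and one jar rolls out into the tray, and let the lever come back up. Nothing is to be picked up: do not touch the jars, leave the other two in the feeder and the shaker and cups where they stand.

Things in the scene. Friction and masses are not known exactly. Their poses are not given: they have to be found in the camera images.
- feeder: Gravity feeder of sheet steel, fixed to the table, 165 mm long, 86 mm wide without its lever, 115 mm high. Three jars lie across its sloping lane, 64 mm wide between the walls. Origin on the table under its middle; x points uphill along the lane, y to the left of that, z up. The mouth looks to -x, the robot's left; the lever is on the -y side, facing the robot.
- feeder_stop (a point): Middle of the face of the feeder's front plate, 16 mm above the table, at x -38 mm in the feeder's frame, below the lane; the plate is 64 mm wide and 32 mm high. The tray stops here, reaching 38 mm back under the lip.
- feeder_mouth (a point): Middle of the edge of the lip where a jar leaves: x -76 mm, 31 mm above the table, its underside 28 mm above the table (the tray passes under it).
- rocker (a joint): Turn of the seesaw rocker, rad: 0 at rest (lever up, gate down), 0.54 at its stop (lever fully down, gate fully up). A spring returns it; the lever pad needs about 3 N to start and 5 N at the stop. The first jar is let go at about 0.46; if the lever is let go before that, the gate may rest on the jar with the lever half down: press again.
- gate_edge (a point): Middle of the lower edge of the curved gate on the rocker's front end, in front of the first jar. It rises as the lever goes down, and two claws of the rocker (pivot at x -8, z 85 mm in the feeder's frame) come up through the floor before the second jar, so one press lets out just one jar, however long it is held.
- lever_pad (a point): Centre of the top of the lever's flat pad (42 mm along the feeder's x, 44 mm across), free below; moves with the lever. At rest at x 60, y -62, z 118 mm in the feeder's frame, leaning 11 degrees, uphill edge higher; at the stop 7 mm farther uphill and 40 mm lower, leaning 20 degrees the other way. The jars beside it reach 121 mm above the table, 30 mm from the lane's middle.
- tray: Shallow open steel tray, loose, 0.3 to 0.6 kg, 140 mm (x) by 150 mm (y), 24 mm high, with a 6 mm rolled rim; thin walls. Origin on the table under its centre. Starts in front of the mouth, 55 to 125 mm short of the front plate, roughly square to the lane and in line, its +x side to the feeder. Home, its centre is at x -108 mm in the feeder's frame; 15 mm short or 50 mm to a side will do.
- jar_1: The first jar, lying against the gate: sealed amber glass jar with a steel lid, 52 mm across, 60 mm long, 0.11 kg, lying with its axis along the feeder's y. Origin at its centre.
- jar_2: The second jar, like the first, next in the lane; it rolls down to the gate when the lever has come back. Origin at its centre.
- jar_3: The third jar, like the first, uppermost in the lane. Origin at its centre.
- salt_shaker: White salt shaker, 42 mm across, 84 mm high, loose, on the table near the upper end of the feeder on the robot's side; leave it alone. Origin under its centre.
- dip_cup: Filled white cup, 65 mm across, 37 mm high, loose, behind the upper end of the feeder; leave it alone. Origin under its centre.
- empty_cup: Empty white cup, 65 mm across, 37 mm high, loose, at the far left of the table; leave it alone. Origin under its centre.
Mind the look-alikes: they are no part of the job. Leave any blue or yellow look-alike of the jar_1 alone.

How it is judged (in metres and radians):
On the way, in this order (a step that is already met when the one before it is completed fails the run):
1. the tray stands still under the mouth, within 15 mm of the front plate, and no jar has been let out (x of tray in the frame of feeder above -0.123 m and y of tray in the frame of feeder between -0.05 and 0.05 m and linear speed of tray below 0.02 m/s and value of joint rocker below 0.1 rad and x of jar_1 in the frame of feeder above -0.075 m), for 0.2 s.
2. the lever is pressed all the way down (value of joint rocker above 0.45 rad), for 0.05 s.
3. the lever is back up and the jar lies in the tray (value of joint rocker below 0.08 rad and x of jar_1 in the frame of tray between -0.066 and 0.066 m and y of jar_1 in the frame of tray between -0.071 and 0.071 m and z of jar_1 in the frame of tray below 0.045 m), for 0.2 s.
At the end, for the whole second after the job is handed in: The first jar lies at rest inside the tray; the tray stands on the table under the mouth, within 25 mm of the front plate and 50 mm of the lane's middle; the lever is back up (within 0.05 rad); the other two jars are in the feeder (x of tray in the frame of feeder above -0.133 m and y of tray in the frame of feeder between -0.05 and 0.05 m and x of jar_1 in the frame of tray between -0.066 and 0.066 m and y of jar_1 in the frame of tray between -0.071 and 0.071 m and z of jar_1 in the frame of tray below 0.045 m and value of joint rocker below 0.05 rad and linear speed of jar_1 below 0.03 m/s and linear speed of tray below 0.02 m/s and x of jar_2 in the frame of feeder above -0.075 m and x of jar_3 in the frame of feeder above -0.03 m); the robot touches nothing.
It fails at once if a second jar left the feeder (x of any of jar_2, jar_3 in the frame of feeder below -0.085 m).
It fails at once if a jar was touched by the robot (contact force between any of the fingers, the arm and jar_1 above 0.5 N or contact force between any of the fingers, the arm and jar_2 above 0.5 N or contact force between any of the fingers, the arm and jar_3 above 0.5 N).
It fails at once if the tray was lifted or tipped (height (world z) of tray above 0.012 m or angle between tray's own z axis and vertical above 0.15 rad).
It fails at once if the shaker or a cup was moved (distance of any of salt_shaker, dip_cup, empty_cup from where it was at the start of the episode above 0.02 m).
It also fails if it takes over 48 s, if anything falls off the work surface, if the arm or the gripper's body presses on something with over 40 N, if the wrist force passes 120 N, or if a joint passes its speed limit or range.

## Working session

There is one attempt and no reset: what is moved stays moved. The work goes in short steps, Python scripts to look and compute and a tool call to move; the robot and the scene stay as the last step left them, time stands still between calls to the robot, and variables do not carry over. Pictures are saved under pics/ and viewed, at most 10 in all, crops included, and the job is handed in when it is done.

Besides the shell and the picture viewer there is one more tool, called after "Emit:" as name([rows], argument=value, ...), one row to a line, values as JSON. drive_tool: Moves the arm, as the interface text tells. Its arguments: {"type":"object","properties":{"motion":{"type":"array","items":{"type":"array"}},"gripper":{"type":"number"}},"required":["motion"]}

```bash
mkdir -p pics
python3 - <<'E'
from rig import *
import cv2
s=read_state(); print(s['time_s'],s['position'],s['tcp_rot'],s['force'])
for n in('side','top'):
    im=capture(n); cv2.imwrite(f'pics/{n}0.png',im[:,:,::-1]); print(n,camera_info(n))
E
```

```text
0.0 [ 0.1502698  -0.60590855  0.22156893] [[ 9.70670385e-01  2.40414209e-01 -1.05265006e-04]
 [ 2.40413862e-01 -9.70668031e-01  2.17887229e-03]
 [ 4.21654481e-04 -2.14027397e-03 -9.99997621e-01]] [-0.16066103  0.23904179  0.36849162]
side {'fovy': 49.37355766201275, 'cx': 278.39646595035794, 'cy': 203.63435087002904, 'xyz': array([0.07851265, 0.73385666, 0.61949014]), 'orientation': array([[-0.86615449, -0.22337775,  0.44707806],
       [-0.49973408,  0.39873432, -0.76894524],
       [-0.00650011, -0.88944552, -0.45699499]])}
top {'fovy': 49.566235931142124, 'cx': 274.25173021527803, 'cy': 209.27906285471795, 'xyz': array([ 0.36064519, -0.14032407,  1.17021724]), 'orientation': array([[-0.0345242 , -0.97489785,  0.2199597 ],
       [-0.99939438,  0.03463593, -0.00334973],
       [-0.00435287, -0.21994213, -0.97550321]])}
```

View pics/side0.png

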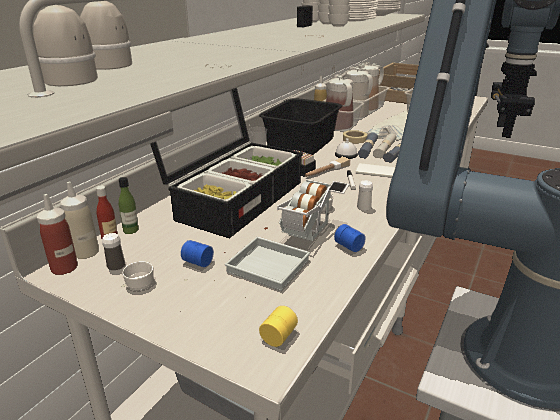

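View pics/top0.png

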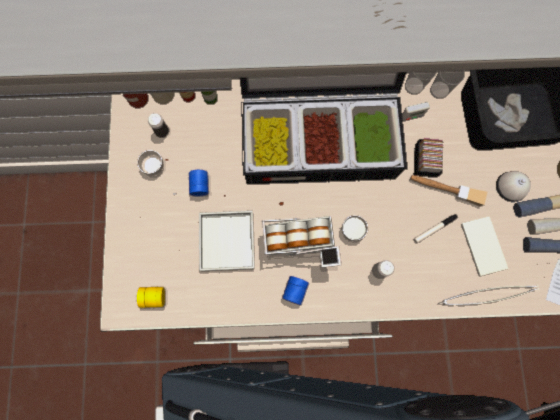

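The top view shows the tray at about (228,241), the feeder at (298,236) and the black lever pad at (330,257). The look-alikes to avoid are the blue jars at (199,182) and (295,290) and the yellow one at (151,297). The real jars are the amber ones in the feeder at (275/297/319, 235). Next is a close crop to check this.

```bash
cat > h.py <<'E'
import numpy as np, cv2
from rig import *
def ray(n,p):
    c=camera_info(n); f=210/np.tan(np.radians(c['fovy']/2))
    d=c['orientation']@np.array([(p[0]-c['cx'])/f,(p[1]-c['cy'])/f,1]); return c['xyz'],d
def onz(n,p,z):
    o,d=ray(n,p); return o+d*(z-o[2])/d[2]
def proj(n,P):
    c=camera_info(n); f=210/np.tan(np.radians(c['fovy']/2))
    q=c['orientation'].T@(np.array(P)-c['xyz']); return np.array([c['cx']+f*q[0]/q[2],c['cy']+f*q[1]/q[2]])
E
python3 - <<'E'
from h import *
t=cv2.imread('pics/top0.png'); s=cv2.imread('pics/side0.png')
a=cv2.resize(t[195:320,185:385],None,fx=4,fy=4,interpolation=cv2.INTER_CUBIC)[:,:800]
cv2.imwrite('pics/tc.png',a)
cv2.imwrite('pics/sc.png',cv2.resize(s[165:295,215:385],None,fx=4.5,fy=4.5,interpolation=cv2.INTER_CUBIC))
m=((t.max(2)<60)*255).astype('uint8'); m[:,:310]=0;m[:,350:]=0;m[:240]=0;m[:,:][275:]=0
k,l,st,c=cv2.connectedComponentsWithStats(m)
for i in range(1,k):
    if st[i,4]>20: print(st[i],c[i],onz('top',c[i],.118))
E
```

```text
[322 249  15  15 177] [329.24858757 255.76836158] [ 0.4830312  -0.26746639  0.118     ]
```

View pics/tc.png

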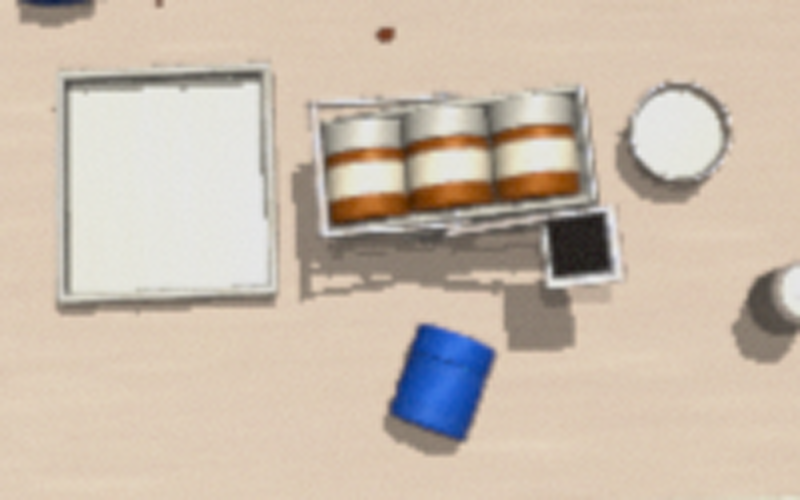

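View pics/sc.png

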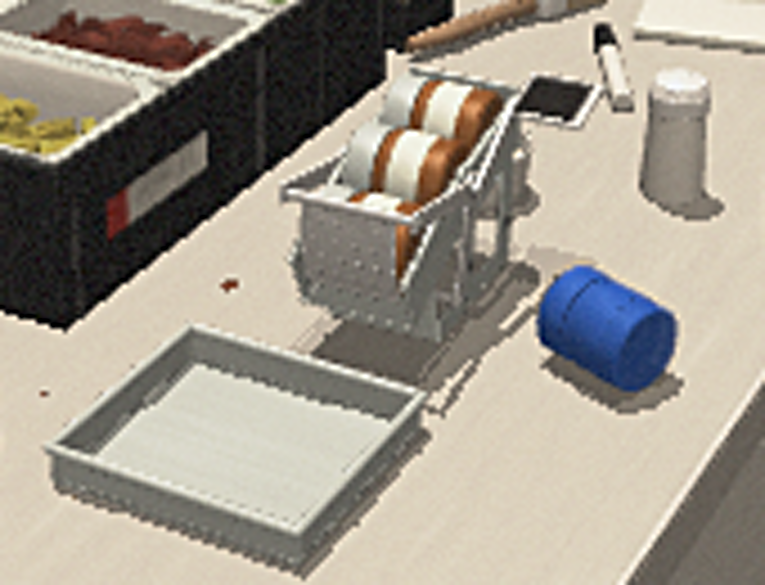

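Run:
```python
from h import *
np.set_printoptions(precision=4,suppress=True)
tp=lambda a:(185+a[0]/4-.4,195+a[1]/4-.4)
sp=lambda a:(215+a[0]/4.5-.4,165+a[1]/4.5-.4)
T=[onz('top',tp(a),.024) for a in((60,70),(270,65),(275,297),(60,302))]
print('tray',np.array(T),np.mean(T,0)); print([np.linalg.norm(T[i]-T[i-1]) for i in range(4)])
S=[onz('side',sp(a),.024) for a in((190,327),(427,395),(303,538),(47,452))]
print('tray side',np.array(S),np.mean(S,0))
P=[onz('top',tp(a),z) for a,z in(((540,217),.114),((612,207),.122),((620,280),.122),((547,288),.114))]
print('pad',np.array(P),np.mean(P,0)); print([np.linalg.norm(P[i]-P[i-1]) for i in range(4)])
print('pad side',onz('side',sp((560,100)),.118))
x=P[1]-P[0]+P[2]-P[3]; y=P[0]-P[3]+P[1]-P[2]
tx=T[1]-T[0]+T[2]-T[3]; ty=T[0]-T[3]+T[1]-T[2]
d=lambda v:np.degrees(np.arctan2(v[1],v[0]))
print('yaw x',d(x),'y-90',d(y)-90,'tray',d(tx),d(ty)-90)
for z in (.114,.121):
  print([onz('top',tp(a),z) for a in((310,103),(582,88))])
# jars: top line ends at jar heights
for a in ((365,165),(448,155),(535,147)): print(onz('top',tp(a),.09))
for yaw in (-90,-85,-82):
  r=np.radians(yaw);R=np.array([[np.cos(r),-np.sin(r)],[np.sin(r),np.cos(r)]])
  o=np.mean(P,0)[:2]-R@[.06,-.062]; print(yaw,'origin',o,'stop',o+R@[-.038,0],'home',o+R@[-.108,0],'tray in f',R.T@(np.mean(T,0)[:2]-o))
  print([proj('side',[*(o+R@[-.079,y]),z])for y in(.034,-.034) for z in (.03,)],[proj('top',[*(o+R@[.083,y]),.115])for y in(.043,-.043)])
```

```text
tray [[ 0.6185  0.0486  0.024 ]
 [ 0.617  -0.087   0.024 ]
 [ 0.4678 -0.0865  0.024 ]
 [ 0.4694  0.0484  0.024 ]] [ 0.5432 -0.0191  0.024 ]
[np.float64(0.1491010806047452), np.float64(0.1355688684713413), np.float64(0.14918413095368258), np.float64(0.13491933962450653)]
tray side [[ 0.6163 -0.0827  0.024 ]
 [ 0.4713 -0.086   0.024 ]
 [ 0.4675  0.0523  0.024 ]
 [ 0.6144  0.0544  0.024 ]] [ 0.5424 -0.0155  0.024 ]
pad [[ 0.5004 -0.2464  0.114 ]
 [ 0.5037 -0.2877  0.122 ]
 [ 0.4614 -0.2895  0.122 ]
 [ 0.4591 -0.2482  0.114 ]] [ 0.4812 -0.2679  0.118 ]
[np.float64(0.041410570747455036), np.float64(0.04211195804865959), np.float64(0.042346338021890105), np.float64(0.042173347180106326)]
pad side [ 0.48   -0.2688  0.118 ]
yaw x -86.07771938139089 y-90 -87.56664730517514 tray -90.65572471074313 -90.03457686640657
[array([ 0.573 , -0.1143,  0.114 ]), array([ 0.5763, -0.2756,  0.114 ])]
[array([ 0.5716, -0.1144,  0.121 ]), array([ 0.5749, -0.2748,  0.121 ])]
[ 0.5387 -0.1456  0.09  ]
[ 0.543  -0.1957  0.09  ]
[ 0.546  -0.2482  0.09  ]
-90 origin [ 0.5432 -0.2079] stop [ 0.5432 -0.1699] home [ 0.5432 -0.0999] tray in f [-0.1888 -0.    ]
[array([279.6183, 230.8703]), array([303.5614, 237.7724])] [array([336.3304, 212.2328]), array([338.711 , 248.2417])]
-85 origin [ 0.5377 -0.2028] stop [ 0.5344 -0.1649] home [ 0.5283 -0.0952] tray in f [-0.1825  0.0214]
[array([282.3828, 233.5076]), array([307.651 , 239.4105])] [array([332.3993, 211.7076]), array([337.91  , 247.4447])]
-82 origin [ 0.5342 -0.1999] stop [ 0.5289 -0.1623] home [ 0.5192 -0.0929] tray in f [-0.1778  0.034 ]
[array([284.2826, 235.0509]), array([310.2467, 240.3128])] [array([330.0288, 211.5533]), array([337.3982, 247.0001])]
```

Both views agree. The feeder yaw is about -87°, its origin about (0.540,-0.205). The tray centre is about (0.543,-0.018), and the tray needs about an 80 mm push along -y. The pad is at (0.481,-0.268,0.118). I'm moving to behind the tray, high up.

Emit:
drive_tool([
  [[32, -34, 0], [0, 0, 0]],
  [[32, -34, 0], [0, 0, 0]],
  [[32, -34, 0], [0, 0, 0]],
  [[32, -34, 0], [0, 0, 0]],
  [[32, -34, 0], [0, 0, 0]],
], gripper=1)

```text
time_s: 0.6
position: [0.2652, -0.4012, 0.2222]
tcp_rot: [[0.971, 0.24, -0.0], [0.24, -0.971, 0.001], [0.0, -0.001, -1.0]]
force: [0.6, -0.4, 0.3]
opening: 1.003
grasp_force: 0.0
```

Emit:
drive_tool([
  [[32, -34, 0], [0, 0, 0]],
  [[32, -34, 0], [0, 0, 0]],
  [[32, -34, 0], [0, 0, 0]],
  [[32, -34, 0], [0, 0, 0]],
  [[32, -34, 0], [0, 0, 0]],
])

```text
time_s: 1.1
position: [0.3796, -0.1979, 0.2225]
tcp_rot: [[0.971, 0.24, -0.0], [0.24, -0.971, 0.0], [-0.0, -0.0, -1.0]]
force: [1.1, 0.1, 0.6]
opening: 1.001
grasp_force: 0.0
```

Emit:
drive_tool([
  [[32, -34, 0], [0, 0, 0]],
  [[32, -34, 0], [0, 0, 0]],
  [[32, -34, 0], [0, 0, 0]],
  [[32, -34, 0], [0, 0, 0]],
  [[32, -34, 0], [0, 0, 0]],
])

```text
time_s: 1.6
position: [0.494, 0.0058, 0.2224]
tcp_rot: [[0.971, 0.241, -0.0], [0.241, -0.971, -0.0], [-0.0, -0.0, -1.0]]
force: [0.8, -1.4, 0.4]
opening: 1.001
grasp_force: 0.0
```

Emit:
drive_tool([
  [[0, 0, 0], [0, 0, -0.147]],
  [[0, 0, 0], [0, 0, -0.147]],
  [[0, 0, 0], [0, 0, -0.147]],
  [[0, 0, 0], [0, 0, -0.147]],
  [[0, 0, 0], [0, 0, -0.147]],
])

```text
time_s: 2.1
position: [0.4933, 0.004, 0.2222]
tcp_rot: [[0.554, 0.833, -0.001], [0.833, -0.554, 0.0], [-0.0, -0.001, -1.0]]
force: [-0.0, -0.4, -0.1]
opening: 0.996
grasp_force: 0.0
```

Emit:
drive_tool([
  [[0, 0, 0], [0, 0, -0.147]],
  [[0, 0, 0], [0, 0, -0.147]],
  [[0, 0, 0], [0, 0, -0.147]],
  [[0, 0, 0], [0, 0, -0.147]],
  [[0, 0, 0], [0, 0, -0.147]],
])

```text
time_s: 2.6
position: [0.4932, 0.0039, 0.2222]
tcp_rot: [[-0.148, 0.989, -0.001], [0.989, 0.148, 0.0], [0.0, -0.001, -1.0]]
force: [0.2, -0.1, 0.6]
opening: 1.001
grasp_force: 0.0
```

Emit:
drive_tool([
  [[0, 0, 0], [0, 0, 0.148]],
  [[45, 24, 0], [0, 0, 0]],
  [[46, 24, 0], [0, 0, 0]],
  [[0, 0, 0], [0, 0, 0]],
])

```text
time_s: 3.0
position: [0.5433, 0.0962, 0.2225]
tcp_rot: [[0.001, 1.0, 0.003], [1.0, -0.001, 0.002], [0.002, 0.003, -1.0]]
force: [0.2, -1.1, -0.7]
opening: 1.0
grasp_force: 0.0
```

Emit:
drive_tool([
  [[0, 0, 50], [0, 0, 0]],
  [[0, 0, 50], [0, 0, 0]],
  [[0, 0, 50], [0, 0, 0]],
  [[0, 0, 30], [0, 0, 0]],
  [[0, 0, 0], [0, 0, 0]],
])

```text
time_s: 3.5
position: [0.5365, 0.0915, 0.0384]
tcp_rot: [[0.006, 1.0, -0.011], [1.0, -0.006, 0.0], [0.0, -0.011, -1.0]]
force: [-0.1, 0.8, 0.8]
opening: 0.997
grasp_force: 0.0
```

Run:
```python
from h import *
im=capture('side'); cv2.imwrite('pics/s1.png',cv2.resize(im[140:320,180:420,::-1],None,fx=3.3,fy=3.3))
```

```text
(no output)
```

View pics/s1.png

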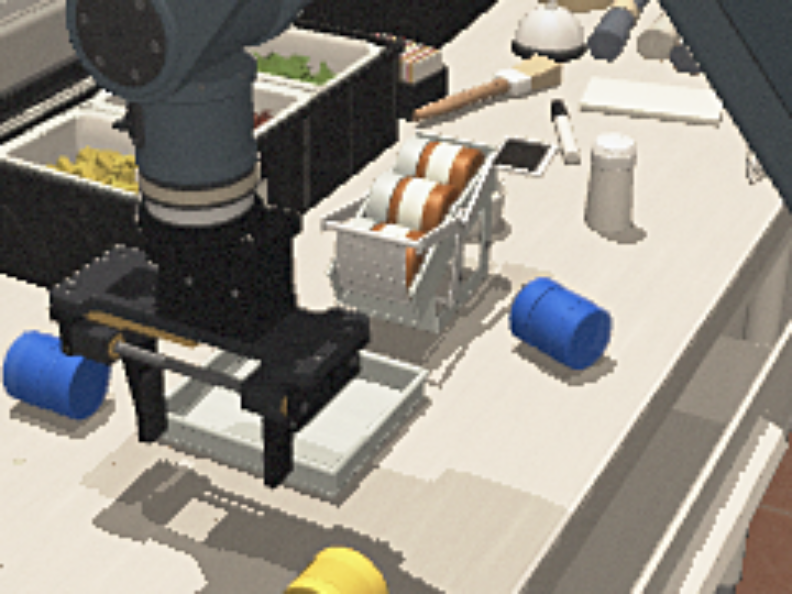

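The fingers stand clear behind the tray's near wall, with the blue jar well beyond them. Now lowering and pushing.

Emit:
drive_tool([
  [[0, 0, 13], [0, 0, 0]],
  [[0, 0, 13], [0, 0, 0]],
  [[-10, 0, 0], [0, 0, 0]],
  [[-8, 0, 0], [0, 0, 0]],
  [[-5, 0, 0], [0, 0, 0]],
])

```text
time_s: 4.05
position: [0.5412, 0.0678, 0.0173]
tcp_rot: [[0.007, 1.0, 0.001], [1.0, -0.007, -0.0], [-0.0, 0.001, -1.0]]
force: [-0.2, 0.9, 0.3]
opening: 1.002
grasp_force: 0.0
```

Emit:
drive_tool([
  [[-5, 0, 0], [0, 0, 0]],
  [[-5, 0, 0], [0, 0, 0]],
  [[-5, 0, 0], [0, 0, 0]],
  [[-5, 0, 0], [0, 0, 0]],
  [[-5, 0, 0], [0, 0, 0]],
])

```text
time_s: 4.55
position: [0.5406, 0.0445, 0.017]
tcp_rot: [[0.006, 1.0, 0.001], [1.0, -0.006, 0.001], [0.001, 0.001, -1.0]]
force: [0.8, 5.8, 4.0]
opening: 0.999
grasp_force: 2.8
```

Emit:
drive_tool([
  [[-5, 0, 0], [0, 0, 0]],
  [[-5, 0, 0], [0, 0, 0]],
  [[-5, 0, 0], [0, 0, 0]],
  [[-5, 0, 0], [0, 0, 0]],
  [[-5, 0, 0], [0, 0, 0]],
])

```text
time_s: 5.05
position: [0.5403, 0.0195, 0.017]
tcp_rot: [[0.006, 1.0, 0.0], [1.0, -0.006, 0.001], [0.001, 0.0, -1.0]]
force: [-0.1, 4.9, 3.3]
opening: 1.001
grasp_force: 2.9
```

Emit:
drive_tool([
  [[-5, 0, 0], [0, 0, 0]],
  [[-4, 0, 0], [0, 0, 0]],
  [[-4, 0, 0], [0, 0, 0]],
  [[0, 0, 0], [0, 0, 0]],
])

```text
time_s: 5.45
position: [0.5401, 0.006, 0.0169]
tcp_rot: [[0.006, 1.0, -0.0], [1.0, -0.006, 0.0], [0.0, -0.0, -1.0]]
force: [-0.7, 2.5, 2.1]
opening: 1.001
grasp_force: 1.6
```

Emit:
drive_tool([
  [[-4, 0, 0], [0, 0, 0]],
  [[-4, 0, 0], [0, 0, 0]],
  [[-4, 0, 0], [0, 0, 0]],
  [[-2, 0, 0], [0, 0, 0]],
  [[0, 0, 0], [0, 0, 0]],
])

```text
time_s: 5.95
position: [0.5399, -0.0076, 0.0168]
tcp_rot: [[0.006, 1.0, -0.0], [1.0, -0.006, 0.001], [0.001, -0.0, -1.0]]
force: [0.1, 3.6, 3.3]
opening: 0.996
grasp_force: 2.2
```

Emit:
drive_tool([
  [[-2, 0, 0], [0, 0, 0]],
  [[-2, 0, 0], [0, 0, 0]],
  [[-1, 0, 0], [0, 0, 0]],
  [[0, 0, 0], [0, 0, 0]],
])

```text
time_s: 6.35
position: [0.5398, -0.0124, 0.0168]
tcp_rot: [[0.006, 1.0, -0.001], [1.0, -0.006, 0.001], [0.001, -0.001, -1.0]]
force: [0.0, 6.1, 4.2]
opening: 0.999
grasp_force: 2.7
```

Emit:
drive_tool([
  [[-2, 0, 0], [0, 0, 0]],
  [[-2, 0, 0], [0, 0, 0]],
  [[0, 0, 0], [0, 0, 0]],
])

```text
time_s: 6.65
position: [0.5395, -0.0138, 0.0169]
tcp_rot: [[0.007, 1.0, -0.001], [1.0, -0.007, 0.004], [0.004, -0.001, -1.0]]
force: [1.9, 16.0, 6.4]
opening: 1.001
grasp_force: 7.9
```

Emit:
drive_tool([
  [[-2, 0, 0], [0, 0, 0]],
  [[-2, 0, 0], [0, 0, 0]],
  [[0, 0, 0], [0, 0, 0]],
])

```text
time_s: 6.95
position: [0.5391, -0.0145, 0.0169]
tcp_rot: [[0.008, 1.0, -0.002], [1.0, -0.008, 0.008], [0.008, -0.002, -1.0]]
force: [4.1, 28.3, 6.9]
opening: 0.998
grasp_force: 14.1
```

The force has jumped while motion has stalled, so the tray is against the plate. Backing off and rising.

Emit:
drive_tool([
  [[10, 0, 0], [0, 0, 0]],
  [[20, 0, 0], [0, 0, 0]],
  [[20, 0, 0], [0, 0, 0]],
  [[0, 0, -40], [0, 0, 0]],
  [[0, 0, -50], [0, 0, 0]],
])

```text
time_s: 7.45
position: [0.5382, 0.0291, 0.1048]
tcp_rot: [[0.004, 1.0, -0.007], [1.0, -0.004, -0.0], [-0.0, -0.007, -1.0]]
force: [1.9, -0.0, 0.4]
opening: 1.001
grasp_force: 0.0
```

Emit:
drive_tool([
  [[0, 0, -50], [0, 0, 0]],
  [[0, 0, -50], [0, 0, 0]],
  [[0, -40, 0], [0, 0, 0.148]],
  [[0, 0, 0], [0, 0, 0.148]],
  [[0, 0, 0], [0, 0, 0.148]],
], gripper=0)

```text
time_s: 7.95
position: [0.499, 0.0285, 0.207]
tcp_rot: [[0.44, 0.898, -0.0], [0.898, -0.44, -0.002], [-0.002, 0.001, -1.0]]
force: [0.1, 0.0, -1.0]
opening: 0.632
grasp_force: 0.0
```

Emit:
drive_tool([
  [[0, 0, 0], [0, 0, 0.148]],
  [[0, 0, 0], [0, 0, 0.148]],
  [[0, 0, 0], [0, 0, 0.148]],
  [[0, 0, 0], [0, 0, 0.148]],
  [[0, 0, 0], [0, 0, 0.148]],
])

```text
time_s: 8.45
position: [0.5001, 0.0283, 0.2063]
tcp_rot: [[0.931, 0.366, -0.001], [0.366, -0.931, -0.002], [-0.001, 0.001, -1.0]]
force: [0.3, 0.6, 0.3]
opening: 0.17
grasp_force: 0.0
```

Emit:
drive_tool([
  [[0, 0, 0], [0, 0, 0.148]],
  [[0, 0, 0], [0, 0, 0.148]],
  [[0, 0, 0], [0, 0, 0.08]],
  [[0, 0, 0], [0, 0, 0]],
])

```text
time_s: 8.85
position: [0.5002, 0.0284, 0.2063]
tcp_rot: [[1.0, 0.005, -0.001], [0.005, -1.0, -0.001], [-0.001, 0.001, -1.0]]
force: [0.4, -0.3, 0.5]
opening: 0.003
grasp_force: 0.0
```

Run:
```python
from h import *
im=capture('side'); cv2.imwrite('pics/s2.png',cv2.resize(im[140:320,180:420,::-1],None,fx=3.3,fy=3.3,interpolation=cv2.INTER_CUBIC))
```

```text
(no output)
```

View pics/s2.png

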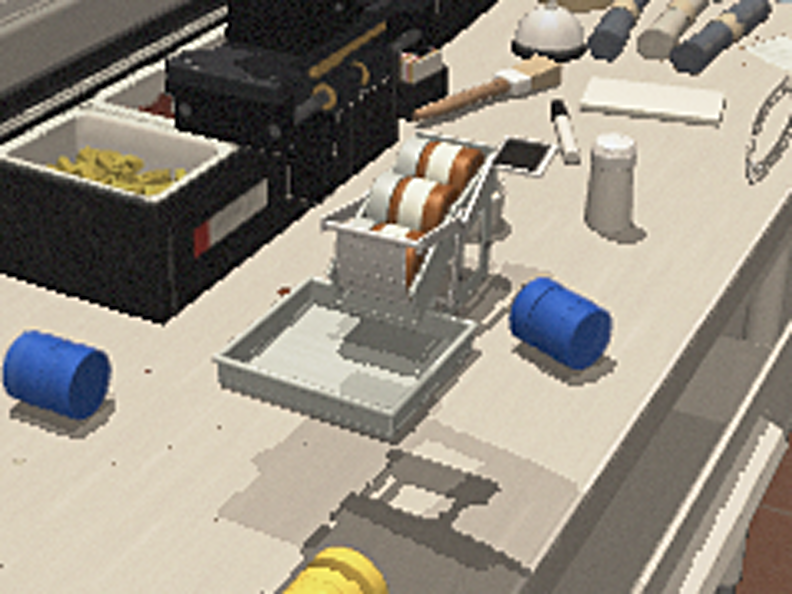

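The tray is seated under the lip, with its near corner at crop (395,438). No jar has moved. Going over the lever pad.

Emit:
drive_tool([
  [[-4, 49, 0], [0, 0, 0]],
  [[-4, 49, 0], [0, 0, 0]],
  [[-4, 49, 0], [0, 0, 0]],
  [[-4, 49, 0], [0, 0, 0]],
  [[-4, 49, 0], [0, 0, 0]],
])

```text
time_s: 9.4
position: [0.4809, -0.2181, 0.2065]
tcp_rot: [[1.0, 0.007, -0.0], [0.007, -1.0, -0.001], [-0.0, 0.001, -1.0]]
force: [0.9, -0.2, 0.1]
opening: 0.006
grasp_force: 0.0
```

Emit:
drive_tool([
  [[-4, 49, 0], [0, 0, 0]],
  [[0, 4, 0], [0, 0, 0]],
  [[0, 0, 40], [0, 0, 0]],
  [[0, 0, 25], [0, 0, 0]],
  [[0, 0, 0], [0, 0, 0]],
])

```text
time_s: 9.9
position: [0.4752, -0.2667, 0.1383]
tcp_rot: [[1.0, 0.006, -0.007], [0.006, -1.0, 0.006], [-0.007, -0.006, -1.0]]
force: [-0.6, 0.8, -0.3]
opening: 0.008
grasp_force: 0.0
```

Run:
```python
from h import *
print(read_state()['position'])
im=capture('side'); a=cv2.resize(im[150:270,270:390,::-1],None,fx=4.5,fy=4.5,interpolation=cv2.INTER_CUBIC)
cv2.imwrite('pics/s3.png',a)
```

```text
[ 0.47516969 -0.26667576  0.13827762]
```

View pics/s3.png

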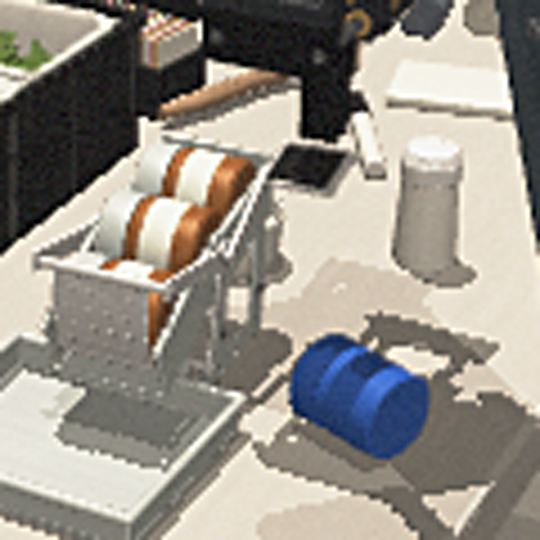

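The closed fingertips are centred over the black pad at crop (310,165), with a clear gap to the jars. Pressing.

Emit:
drive_tool([
  [[0, 2, 8], [0, 0, 0]],
  [[0, 0, 8], [0, 0, 0]],
  [[0, 0, 8], [0, 0, 0]],
  [[0, 0, 8], [0, 0, 0]],
  [[0, 0, 6], [0, 0, 0]],
])

```text
time_s: 10.45
position: [0.4789, -0.2724, 0.1039]
tcp_rot: [[1.0, 0.005, 0.003], [0.005, -1.0, -0.003], [0.003, 0.003, -1.0]]
force: [0.1, -2.9, 4.5]
opening: 0.005
grasp_force: 2.1
```

Emit:
drive_tool([
  [[0, 0, 6], [0, 0, 0]],
  [[0, 0, 5], [0, 0, 0]],
  [[0, 0, 3], [0, 0, 0]],
  [[0, 0, 0], [0, 0, 0]],
])

```text
time_s: 10.85
position: [0.4787, -0.2722, 0.0895]
tcp_rot: [[1.0, 0.004, 0.002], [0.004, -1.0, -0.002], [0.002, 0.002, -1.0]]
force: [0.9, -4.0, 2.8]
opening: 0.004
grasp_force: 2.0
```

Emit:
drive_tool([
  [[0, 0, 3], [0, 0, 0]],
  [[0, 0, 3], [0, 0, 0]],
  [[0, 0, 0], [0, 0, 0]],
])

```text
time_s: 11.15
position: [0.4787, -0.2721, 0.0836]
tcp_rot: [[1.0, 0.005, 0.002], [0.005, -1.0, -0.002], [0.002, 0.002, -1.0]]
force: [1.0, -4.6, 5.3]
opening: 0.003
grasp_force: 2.9
```

Emit:
drive_tool([
  [[0, 0, 2], [0, 0, 0]],
  [[0, 0, 2], [0, 0, 0]],
  [[0, 0, 0], [0, 0, 0]],
])

```text
time_s: 11.45
position: [0.4788, -0.2721, 0.0809]
tcp_rot: [[1.0, 0.005, 0.002], [0.005, -1.0, -0.002], [0.002, 0.002, -1.0]]
force: [-0.9, -3.6, 12.4]
opening: 0.005
grasp_force: 6.4
```

Emit:
drive_tool([
  [[0, 0, 1], [0, 0, 0]],
  [[0, 0, 0], [0, 0, 0]],
  [[0, 0, 0], [0, 0, 0]],
  [[0, 0, 0], [0, 0, 0]],
  [[0, 0, 0], [0, 0, 0]],
])

```text
time_s: 11.95
position: [0.4788, -0.2721, 0.0806]
tcp_rot: [[1.0, 0.005, 0.003], [0.005, -1.0, -0.003], [0.003, 0.003, -1.0]]
force: [-1.5, -3.4, 16.7]
opening: 0.007
grasp_force: 8.5
```

Run:
```python
from h import *
im=capture('side'); a=cv2.resize(im[150:300,230:390,::-1],None,fx=3.5,fy=3.5,interpolation=cv2.INTER_CUBIC)
cv2.imwrite('pics/s4.png',a)
```

```text
(no output)
```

View pics/s4.png

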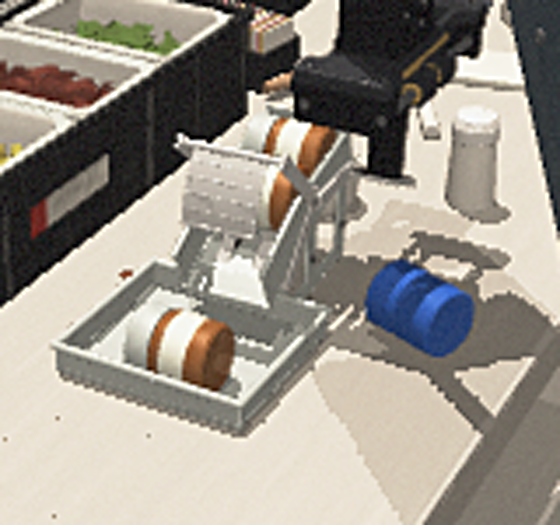

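The gate is up and one jar lies in the tray at crop (180,345). The other two are held in the feeder. Releasing the lever and moving clear.

Emit:
drive_tool([
  [[0, 0, -8], [0, 0, 0]],
  [[0, 0, -8], [0, 0, 0]],
  [[0, 0, -8], [0, 0, 0]],
  [[0, 0, -8], [0, 0, 0]],
  [[0, 0, -10], [0, 0, 0]],
])

```text
time_s: 12.5
position: [0.476, -0.2685, 0.12]
tcp_rot: [[1.0, 0.005, -0.005], [0.005, -1.0, 0.005], [-0.005, -0.005, -1.0]]
force: [-0.0, 1.2, -1.4]
opening: 0.006
grasp_force: 0.1
```

Emit:
drive_tool([
  [[0, 0, -30], [0, 0, 0]],
  [[0, 0, -40], [0, 0, 0]],
  [[0, 0, -40], [0, 0, 0]],
  [[0, 0, 0], [0, 0, 0]],
  [[0, 0, 0], [0, 0, 0]],
])

```text
time_s: 13.0
position: [0.4772, -0.2702, 0.231]
tcp_rot: [[1.0, 0.005, -0.001], [0.005, -1.0, 0.0], [-0.001, -0.0, -1.0]]
force: [0.3, 0.9, 0.7]
opening: 0.005
grasp_force: 0.0
```

Emit:
drive_tool([
  [[0, 0, 0], [0, 0, 0]],
  [[0, 0, 0], [0, 0, 0]],
  [[0, 0, 0], [0, 0, 0]],
  [[0, 0, 0], [0, 0, 0]],
  [[0, 0, 0], [0, 0, 0]],
])

```text
time_s: 13.5
position: [0.4777, -0.2708, 0.23]
tcp_rot: [[1.0, 0.005, -0.001], [0.005, -1.0, 0.001], [-0.001, -0.001, -1.0]]
force: [0.5, -0.1, -0.5]
opening: 0.005
grasp_force: 0.0
```

Run:
```python
from h import *
im=capture('side'); a=cv2.resize(im[150:300,230:390,::-1],None,fx=3.5,fy=3.5,interpolation=cv2.INTER_CUBIC)
cv2.imwrite('pics/s5.png',a)
```

```text
(no output)
```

View pics/s5.png

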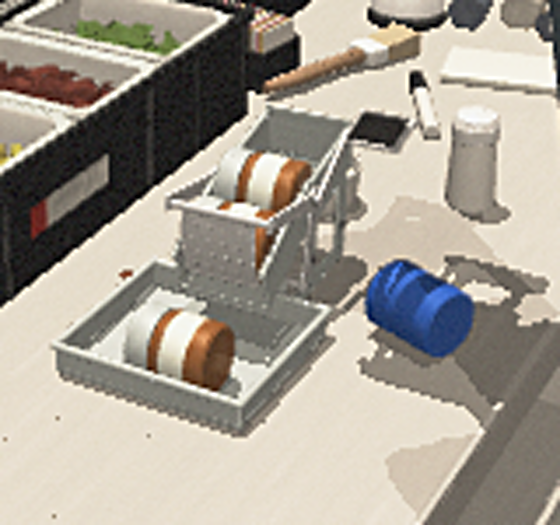

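The lever pad is back up at crop (380,128) and the gate is down. Two jars are still in the lane, and the first jar rests in the tray at (180,345).

Emit:
drive_tool([
  [[0, 0, 0], [0, 0, 0]],
  [[0, 0, 0], [0, 0, 0]],
  [[0, 0, 0], [0, 0, 0]],
  [[0, 0, 0], [0, 0, 0]],
  [[0, 0, 0], [0, 0, 0]],
])

```text
time_s: 14.05
position: [0.4778, -0.2709, 0.2306]
tcp_rot: [[1.0, 0.005, 0.0], [0.005, -1.0, -0.0], [0.0, 0.0, -1.0]]
force: [-0.3, 0.0, -0.4]
opening: 0.008
grasp_force: 0.0
```

```bash
python3 -c "
from rig import hand_in
print(hand_in())"
```

```text
the job is handed in; nothing more can be done
None
```

I handed the job in at about 14 s, and no verdict came back: in the last picture the tray is home against the plate, one jar is in it, the other two are in the feeder, and the lever is back up.

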